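# Deal one grinding ball into each milling jar over the seesaw gate

### The arm

A 6-joint arm with a two-finger parallel gripper is mounted at the origin on a cart in front of the work surface, level with it; the furniture and walls round the work are solid. World frame = base frame: x ahead of the robot, y to its left, z up, the work surface at z = 0. Lengths are in m, angles in rad, forces in N, time in s.
With the tool pointing down it reaches from about 0.35 to 0.975 m from the base axis. Payload 4.9 kg.
Tool frame: the origin (TCP) lies on the front face of the gripper's body, between the roots of the fingers; the fingertips stand ctrl.finger_overhang ahead of it and the grasp point (between the pads) lies 54 mm ahead of it (ctrl.finger_overhang is the distance from the TCP to the fingertips, in m); z points along the fingers, y is the line along which they close (so a half turn about z gives the same grasp; the last joint's range is limited). The gripper opens to 85 mm and grips with 20 to 120 N. Pads are 22 mm wide; open, the fingers measure 114 mm over their backs; the gripper's body (76 mm by 85 mm) begins 54 mm behind the grasp point. The pads swing forward as they close: fully open they stand 13 mm farther back than shut.
Start: joints at [1.172, 0.053, 1.613, -0, 1.476, -0.119], TCP at [0.173, 0.601, 0.304] pointing down, gripper open.
Joint ranges: [-3.01, 3.01], [-1.01, 2.22], [0.06, 2.58], [-1.02, 4.17], [0.09, 2.62], [-3.14, 3.14]. Speed limits (rad/s): [2.57, 2.57, 3.14, 3.14, 3.14, 3.14].

### API

Orientations are given as a rotation vector (axis times angle).
In Python, from station import ctrl, vision gives the robot as it stands. The module is installed in compiled form; this text tells all that it offers.
- The arm moves only by the tool drive_tool, never from a script. Its argument "rows" is a list of rows, each a list of 2 entries, a list of its own where there are three numbers: the shift along the tool's x, y, z in m, then the turn about the tool's z in rad. A call has 1 to 10 rows; each row shifts and turns the commanded pose from where the row before left it, along the tool's axes as they then stand; what a row does not reach is not made up. A row lasts 1/10 s, in which the tool goes at most 50 mm and 8.59 degrees, less where a joint would pass 70% of its speed; a pose out of reach is approached as far as the arm can. A call with a gripper value outside its range is refused whole. "jaw" is the closure, from 0 (fully open) to 1 (shut), set as the call begins (left out, the last holds). The fingers move at their own pace and stop on an object; "grip_force" is the grip in N (left out, the last holds). Time passes only in rows, so rows that do not move let the fingers close. It gives the time, the measured TCP pose, the force, the opening and the grip force at its end, in the units of the state.
- ctrl.get_obs(): the state, without advancing time (a new reading comes with each control period).
- vision.get_image(name): name is "scene" or "top" or "wrist"; returns a dict with "image" (400x640x3 uint8, blue, green, red), "vertical_fov" (degrees; the focal length in pixels is half the picture's height over the tangent of half this angle, whatever the lens; pixels are square), "cx", "cy" (the principal point, pixels), "dist_coeffs" ([k1, k2, p1, p2, k3] as OpenCV has them; the pictures are not rectified), "R" (3x3) and "t" (3): a world point X has camera coordinates R X + t. Camera axes: x right, y down, z forward; pixel columns grow to the right and rows downward; lengths in m; the calibration is good to about 2 mm. A picture is of the moment at which its call begins. There is no depth.
- ctrl.finish_job(): hands the job in; it is judged then, once.
The state is a dict: "t": time; "q": joint angles; "dq": joint speeds; "effort": joint torques, N m; "tool_pos": TCP position; "tool_rot": TCP orientation; "contact_force": force on the tool from outside, world axes, zero at the start; "wrist_torque": the same for the moment, N m; "opening": finger opening in m; "grip_force": force on a finger pad.
Only numpy, scipy, OpenCV 4.12 (cv2) and the standard library are available. Lean on these libraries where they do the work, as an engineer would, in place of code of your own. Each camera call takes 0.05 s, during which the arm holds its last target. There are 200 camera calls.

### The job

Two open milling jars stand under the grinding-ball dispenser, one under each outlet chute: load one ball into each of them, and no more. Each full press and release of the feed key on top lets one ball fall onto the seesaw gate, which sends it down the chute on its low side; so feed one ball, rock the gate over by pushing down the raised finger pad at the front, and feed one more. Only press and push with the fingertips: never touch the balls, do not shift the jars, and leave the things lying around where they are.

Things in the scene. Friction and masses are not known exactly. Their poses are not given: they have to be found in the camera images.
- stand: the fixed dispenser: grey base plate, aluminium frame, sloping ball trough at the top rear, gate box with a clear window. Origin on the worktop below the gate's middle; x from its front (finger pads) to its rear (trough), y to its left. In mm: throat and frame x -17..60, y +-19, up to z 184; trough x to 116, z 192; gate box x +-17, y +-83, to z 112; front post x -62..-48, y +-17, to z 103
- gate (a joint): tilt of the seesaw gate about the stand's x axis, pivot at stand (0, 0, 92 mm), rad. +0.38: its right end is low and balls run to the right jar; -0.38: its left end is low and balls run to the left jar. A weight above the pivot carries it over centre: once pushed past level it falls to that stop and stays there; half a newton on a pad moves it
- pad_left (a point): centre of the top of the gate's left finger pad (26 x 26 mm, grey, ribbed), on the rocker in front of the window, 78 mm in front of the gate's middle and 50 mm left of the pivot line; it swings with the gate: its top is about 123 mm above the worktop when raised, 106 level, 86 lowered
- pad_right (a point): the same for the right finger pad, 50 mm right of the pivot line; pushing the raised pad straight down tips the gate over
- key (a joint): downward travel of the feed key, m: 0 up, 0.026 fully down on its stop. A spring pushes it back up: about 1.3 N to start, 3.5 N at the bottom. Only within the last 3 mm or so of its travel does the ball roll out, taking under 0.5 s; once let go, the key comes up by itself and the next ball rolls in
- key_top (a point): centre of the top of the feed key, a round grey button 32 mm across, on top of the dispenser at stand (23, 0, 222 mm) when up; it is pressed straight down
- ball_1_center (a point): centre of the first steel grinding ball, 20 mm across; at the start it sits in the key's pocket
- ball_2_center (a point): centre of the second ball, same size; waits in the trough behind the first
- ball_3_center (a point): centre of the third ball, behind the second; must stay in the dispenser
- ball_4_center (a point): centre of the fourth ball, rearmost; must stay in the dispenser
- jar_left: open steel milling jar under the left chute, 55 mm across, 40 mm high, 49 mm bore; origin at the centre of its underside (10 mm above the worktop, on the base plate)
- jar_right: the same kind of jar under the right chute
- jar_cap_1: knurled steel screw cap lying on the worktop between the dispenser and the robot, 60 mm across, 15 mm high; leave alone
- jar_cap_2: second screw cap, same size; leave alone
- lab_timer: small white bench timer, 64 x 68 mm, 23 mm high, on the worktop behind the dispenser; leave alone
Mind the look-alikes: they are no part of the job. What is shaped like the jar_right but red is not meant. What is shaped like the jar_left but yellow is not meant.

How it is judged:
By the outcome, as a careful person would: the job done as asked, in the order asked, and still so for the second after the job is handed in, with the robot touching nothing.
It also fails if it takes over 48 s, if anything falls off the work surface, if the arm or the gripper's body presses on something with over 40 N, if the wrist force passes 120 N, or if a joint passes its speed limit or range.

## Working session

There is one attempt and no reset: what is moved stays moved. The work goes in short steps, Python scripts to look and compute and a tool call to move; the robot and the scene stay as the last step left them, time stands still between calls to the robot, and variables do not carry over. Pictures are saved under pics/ and viewed, at most 10 in all, crops included, and the job is handed in when it is done.

Besides the shell and the picture viewer there is one more tool, called as a command line: name --argument value ..., lists and objects as JSON in quotes. drive_tool: Moves the arm, as the interface text tells. Its arguments: {"type":"object","properties":{"rows":{"type":"array","items":{"type":"array"}},"jaw":{"type":"number"},"grip_force":{"type":"number"}},"required":["rows"]}

```bash
mkdir -p pics
python3 - <<'E'
from station import ctrl, vision
import cv2, json
for n in ("scene","top"):
    d=vision.get_image(n); cv2.imwrite(f"pics/{n}0.png",d["image"])
    print(n,d["vertical_fov"],d["cx"],d["cy"],d["dist_coeffs"],d["R"],d["t"])
o=ctrl.get_obs(); print(o["t"],o["tool_pos"],o["tool_rot"],ctrl.finger_overhang,o["contact_force"])
E
```

```text
scene 46.79084251752924 322.0369230882545 201.53624331873743 [0.02150168 0.         0.         0.         0.        ] [[ 0.69998122 -0.71392926  0.01820167]
 [-0.29046748 -0.30789108 -0.90599764]
 [ 0.65242236  0.62889434 -0.4228912 ]] [-0.25498993  0.35102382  0.68546037]
top 44.03453961349133 318.7232833665566 208.8718241177943 [-0.15060103  0.          0.          0.          0.        ] [[ 0.0077266  -0.99980359 -0.01825045]
 [-0.99853681 -0.0067374  -0.0536548 ]
 [ 0.0535213   0.01863831 -0.99839275]] [0.2033729  0.55594503 1.17565779]
0.1 [0.17245588 0.60027842 0.30273939] [-4.38083214e-01 -3.11040077e+00  2.91219692e-03] 0.0726 [0.26507241 0.51664732 0.13613366]
```

View pics/scene0.png

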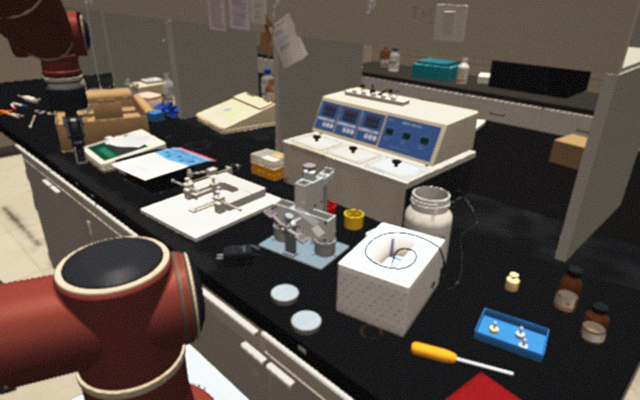

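View pics/top0.png

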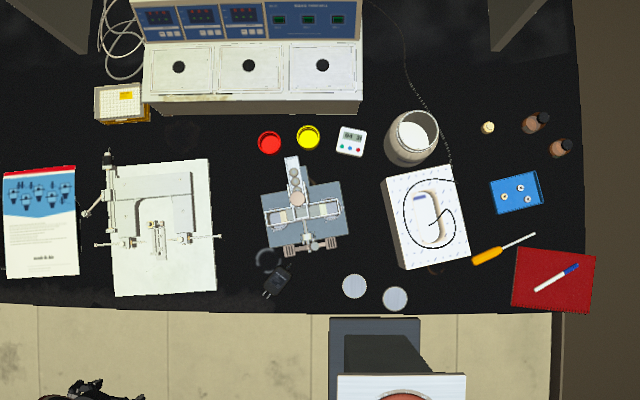

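Run:
```python
import cv2
a=cv2.imread("pics/scene0.png")[150:270,250:360]; b=cv2.imread("pics/top0.png")[145:270,245:365]
cv2.imwrite("pics/c1.png",cv2.resize(cv2.hconcat([cv2.resize(a,(400,436),interpolation=3),cv2.resize(b,(400,436),interpolation=3)]),(800,436)))
```

```text
(no output)
```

View pics/c1.png

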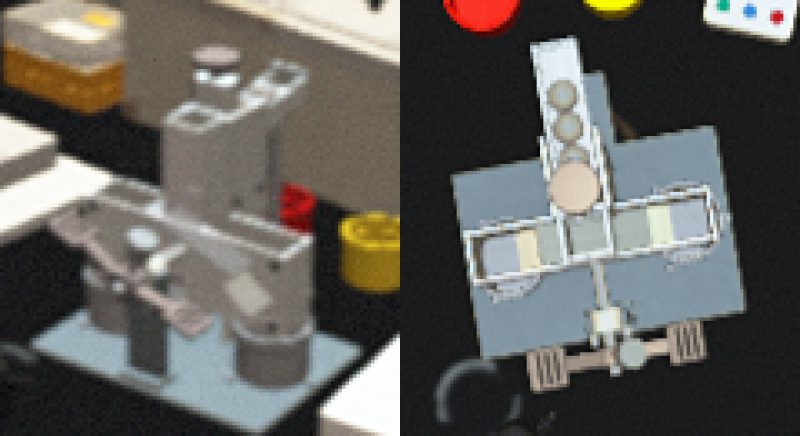

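The crops show the key top at top (297.5,199) and scene (309,165.7). The left pad is at top (289,250.5) and scene (270,212.7), and it is the raised one. The right pad is at top (331,243), lowered. The first ball will therefore go to the right jar.

```bash
cat > h.py <<'E'
import numpy as np, cv2
def cam(d):
    f=200/np.tan(np.radians(d["vertical_fov"])/2)
    return np.array([[f,0,d["cx"]],[0,f,d["cy"]],[0,0,1]]),np.array(d["dist_coeffs"]),np.array(d["R"]),np.array(d["t"])
def ray(d,p):
    K,D,R,t=cam(d); u=cv2.undistortPoints(np.array([[p]],float),K,D)[0,0]
    return -R.T@t, R.T@np.array([u[0],u[1],1])
def atz(d,p,z):
    c,r=ray(d,p); return c+r*(z-c[2])/r[2]
def tri(a,b):
    (c1,r1),(c2,r2)=a,b
    s=np.linalg.lstsq(np.c_[r1,-r2],c2-c1,rcond=None)[0]
    return (c1+r1*s[0]+c2+r2*s[1])/2, np.linalg.norm(c1+r1*s[0]-c2-r2*s[1])
E
python3 - <<'E'
from h import *
from station import ctrl,vision
T=vision.get_image("top");S=vision.get_image("scene")
np.set_printoptions(precision=4,suppress=True)
P={}
for n,t,s,z in (("key",(297.5,198.9),(309.1,165.7),.222),("padL",(289.1,250.5),(269.8,212.7),.123),("padR",(331.1,243.1),(302.3,237.5),.086)):
    P[n]=atz(T,t,z); print(n,P[n],atz(S,s,z),tri(ray(T,t),ray(S,s)))
# fit stand pose: local pts
L=np.array([[.023,0],[-.078,.05],[-.078,-.05]])
# pads swing: y of top shifts by tilt (arm ~14mm above pivot)
W=np.array([P[k][:2] for k in("key","padL","padR")])
a=L-L.mean(0);b=W-W.mean(0)
th=np.arctan2((a[:,0]*b[:,1]-a[:,1]*b[:,0]).sum(),(a*b).sum())
R=np.array([[np.cos(th),-np.sin(th)],[np.sin(th),np.cos(th)]]);o=W.mean(0)-R@L.mean(0)
print(th,o,(L@R.T+o-W))
o=ctrl.get_obs();print(o["tool_pos"],cv2.Rodrigues(o["tool_rot"])[0],o["opening"])
E
```

```text
key [0.5631 0.2462 0.222 ] [0.5579 0.2389 0.222 ] (array([0.5639, 0.2459, 0.2185]), np.float64(0.0013265790335988301))
padL [0.457  0.2696 0.123 ] [0.4537 0.2642 0.123 ] (array([0.4573, 0.2695, 0.1199]), np.float64(0.0011354781679799974))
padR [0.4734 0.1775 0.086 ] [0.4725 0.172  0.086 ] (array([0.4745, 0.1764, 0.0835]), np.float64(0.003148667706075827))
0.20605336583164952 [0.5412 0.2402] [[ 0.0006 -0.0013]
 [-0.0023  0.0035]
 [ 0.0017 -0.0022]]
[0.1725 0.6004 0.3031] [[-0.9611  0.2762 -0.0005]
 [ 0.2762  0.9611 -0.0012]
 [ 0.0002 -0.0013 -1.    ]] 0.08547842227257656
```

drive_tool --rows '[[[0,0,-0.01],-0.12],[[0,0,-0.01],-0.12],[[0,0,-0.01],-0.12],[[0,0,-0.01],-0.12],[[0,0,0],0],[[0,0,0],0]]' --jaw 1 --grip_force 20

```text
t: 0.8
tool_pos: [0.1726, 0.6006, 0.3436]
tool_rot: [0.31, -3.126, 0.0]
contact_force: [-0.1, -1.1, -0.3]
opening: -0.0001
grip_force: 0.0
```

```bash
cat > go.py <<'E'
import sys
from h import *
from station import ctrl
np.set_printoptions(precision=4,suppress=True)
o=ctrl.get_obs();R=cv2.Rodrigues(o["tool_rot"])[0]
tgt=np.array(list(map(float,sys.argv[1:4])))
tip=o["tool_pos"]+R[:,2]*ctrl.finger_overhang
print("t",o["t"],"tip",tip,"shift tool",R.T@(tgt-tip),"yaw y",np.degrees(np.arctan2(R[1,1],R[0,1])),"z",R[:,2],"F",o["contact_force"],ctrl.finger_overhang,o["opening"])
E
python3 go.py .5635 .246 .235
```

```text
t 0.8 tip [0.1726 0.6006 0.271 ] shift tool [-0.3136 -0.4245  0.0361] yaw y 101.32933357361719 z [-0.     -0.0001 -1.    ] F [-0.0575 -1.1137 -0.3109] 0.0726 -9.417014049260483e-05
```

drive_tool --rows '[[[-0.025,-0.034,0],0],[[-0.025,-0.034,0],0],[[-0.025,-0.034,0],0],[[-0.025,-0.034,0],0],[[-0.025,-0.034,0],0],[[-0.025,-0.034,0],0],[[-0.025,-0.034,0],0],[[-0.025,-0.034,0],0],[[-0.025,-0.034,0],0],[[-0.025,-0.034,0],0]]'

```text
t: 1.8
tool_pos: [0.486, 0.3157, 0.3428]
tool_rot: [0.31, -3.125, 0.001]
contact_force: [0.8, 0.9, 0.4]
opening: -0.0002
grip_force: 0.0
```

```bash
python3 go.py .5635 .246 .235
```

```text
t 1.8 tip [0.4859 0.3157 0.2702] shift tool [-0.0624 -0.0836  0.0352] yaw y 101.34403088453263 z [-0.0012 -0.0005 -1.    ] F [0.831  0.863  0.4098] 0.0726 -0.00017164295287527945
```

drive_tool --rows '[[[-0.022,-0.03,0],0],[[-0.022,-0.03,0],0],[[-0.019,-0.025,0],0],[[0,0,0],0],[[0,0,0],0],[[0,0,0],0]]'

```text
t: 2.4
tool_pos: [0.5631, 0.247, 0.3433]
tool_rot: [0.314, -3.125, -0.0]
contact_force: [0.3, 0.0, -0.5]
opening: 0.0003
grip_force: 0.0
```

```bash
python3 go.py .5635 .246 .235
python3 - <<'E'
from h import *
from station import vision
S=vision.get_image("scene");T=vision.get_image("top");W=vision.get_image("wrist")
a=cv2.resize(S["image"][120:260,250:370],(400,466),interpolation=3);b=cv2.resize(T["image"][145:285,245:365],(400,466),interpolation=3)
cv2.imwrite("pics/c2.png",cv2.hconcat([a,b]));cv2.imwrite("pics/w2.png",W["image"])
E
```

```text
t 2.4 tip [0.563  0.247  0.2707] shift tool [-0.0003 -0.0011  0.0357] yaw y 101.47019472634054 z [-0.0012  0.     -1.    ] F [ 0.3317  0.0405 -0.4895] 0.0726 0.00029498733155714754
```

View pics/c2.png

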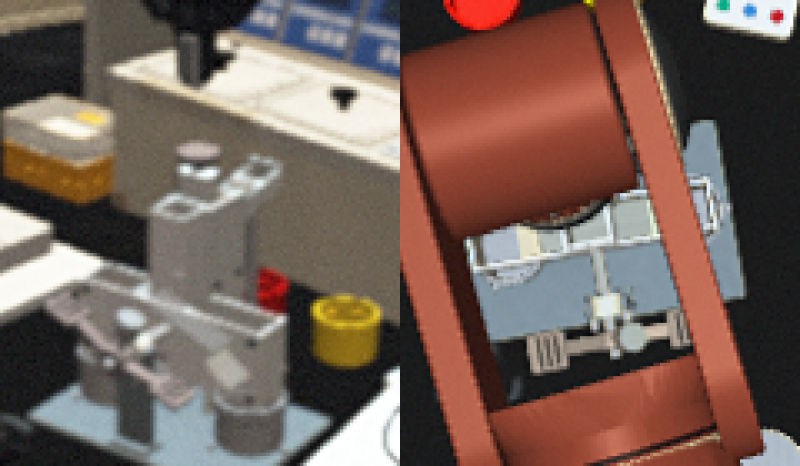

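View pics/w2.png

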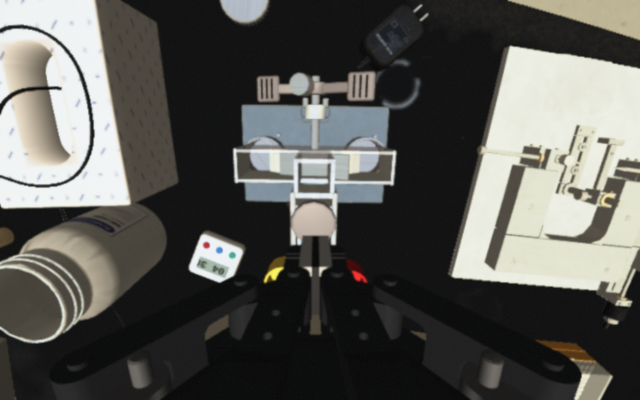

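The wrist view shows the key at (314,222), the left pad at (361,86) and the right pad at (268,88). I'll check these against the estimate.

Run:
```python
from h import *
from station import vision
np.set_printoptions(precision=4,suppress=True)
W=vision.get_image("wrist");S=vision.get_image("scene")
for p,z in (((314,222),.222),((361,86),.123),((268,88),.086)): print(atz(W,p,z))
print("tip scene@.2707 expected",cv2.projectPoints(np.array([[.563,.247,.2707],[.5635,.246,.222]]),cv2.Rodrigues(np.array(S["R"]))[0],np.array(S["t"]),*cam(S)[:2])[0].reshape(-1,2))
```

```text
[0.563 0.245 0.222]
[0.4573 0.2679 0.123 ]
[0.4738 0.1771 0.086 ]
tip scene@.2707 expected [[308.3734 144.9553]
 [308.6984 164.377 ]]
```

drive_tool --rows '[[[0,-0.0015,0.02],0],[[0,0,0.02],0],[[0,0,0.01],0],[[0,0,0.005],0],[[0,0,0.005],0],[[0,0,0],0]]'

```text
t: 3.25
tool_pos: [0.5641, 0.2452, 0.2843]
tool_rot: [-0.314, 3.126, 0.001]
contact_force: [-2.7, -0.0, 2.6]
opening: 0.0
grip_force: 1.0
```

drive_tool --rows '[[[0,0,0.005],0],[[0,0,0.005],0],[[0,0,0.004],0],[[0,0,0.002],0],[[0,0,0],0],[[0,0,0],0]]'

```text
t: 3.85
tool_pos: [0.5647, 0.2452, 0.2686]
tool_rot: [-0.314, 3.124, 0.001]
contact_force: [0.4, 1.2, 5.1]
opening: 0.0002
grip_force: 2.3
```

drive_tool --rows '[[[0,0,0.001],0],[[0,0,0.001],0],[[0,0,0],0],[[0,0,0],0],[[0,0,0],0],[[0,0,0],0]]'

```text
t: 4.45
tool_pos: [0.5647, 0.2452, 0.2685]
tool_rot: [-0.314, 3.123, 0.001]
contact_force: [-2.6, 0.7, 11.3]
opening: 0.0001
grip_force: 5.5
```

drive_tool --rows '[[[0,0,-0.01],0],[[0,0,-0.02],0],[[0,0,-0.02],0],[[0,0,-0.03],0],[[0,0,0],0],[[0,0,0],0],[[0,0,0],0],[[0,0,0],0]]'

```text
t: 5.25
tool_pos: [0.5636, 0.2447, 0.3436]
tool_rot: [0.313, -3.122, 0.001]
contact_force: [-0.1, -0.6, -0.2]
opening: 0.0001
grip_force: 0.0
```

```bash
python3 go.py .457 .269 .16
python3 - <<'E'
from h import *
from station import vision
S=vision.get_image("scene");W=vision.get_image("wrist")
a=cv2.resize(S["image"][140:260,250:350],(400,480),interpolation=3);b=cv2.resize(W["image"][70:262,230:390],(400,480),interpolation=3)
cv2.imwrite("pics/c3.png",cv2.hconcat([a,b]))
E
```

```text
t 5.25 tip [0.5633 0.2446 0.271 ] shift tool [0.0989 0.0451 0.1113] yaw y 101.4657296864686 z [-0.0035 -0.0012 -1.    ] F [-0.1444 -0.569  -0.156 ] 0.0726 9.398752792779009e-05
```

View pics/c3.png

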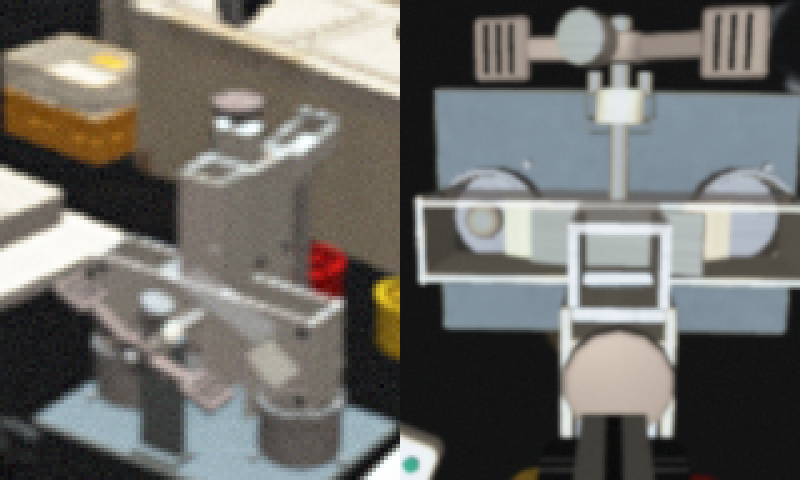

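One ball is in the right jar (right half of the crop, (484,220)), the key is back up, and the left pad is still raised. Next I'll rock the gate.

drive_tool --rows '[[[0.035,0.016,0],0],[[0.035,0.016,0],0],[[0.03,0.014,0],0],[[0,0,0],0],[[0,0,0.035],0],[[0,0,0.035],0],[[0,0,0.03],0],[[0,0,0.015],0],[[0,0,0],0],[[0,0,0],0]]'

```text
t: 6.35
tool_pos: [0.4578, 0.2702, 0.2319]
tool_rot: [-0.313, 3.125, 0.0]
contact_force: [0.2, 0.2, 0.5]
opening: -0.0002
grip_force: 0.0
```

```bash
python3 go.py .457 .269 .095
```

```text
t 6.35 tip [0.4579 0.2703 0.1593] shift tool [ 0.0012 -0.0011  0.0643] yaw y 101.45761758583244 z [ 0.0011  0.0004 -1.    ] F [0.1889 0.1965 0.5086] 0.0726 -0.00020350818590290456
```

drive_tool --rows '[[[0.001,0,0.015],0],[[0,0,0.015],0],[[0,0,0.01],0],[[0,0,0.007],0],[[0,0,0.007],0],[[0,0,0.006],0],[[0,0,0.005],0],[[0,0,0],0]]'

```text
t: 7.15
tool_pos: [0.4557, 0.2698, 0.1651]
tool_rot: [0.314, -3.125, 0.001]
contact_force: [0.1, -0.4, -0.2]
opening: 0.0001
grip_force: 0.0
```

drive_tool --rows '[[[0,0,-0.03],0],[[0,0,-0.04],0],[[0,0,-0.04],0],[[0,0,-0.04],0],[[0,0,-0.03],0],[[0,0,0],0],[[-0.035,-0.016,0],0],[[-0.035,-0.016,0],0],[[-0.031,-0.013,0],0],[[0,0,0],0]]'

```text
t: 8.15
tool_pos: [0.5664, 0.2446, 0.344]
tool_rot: [0.31, -3.125, 0.002]
contact_force: [-0.6, 0.4, -1.6]
opening: -0.0
grip_force: 0.0
```

```bash
python3 go.py .5635 .2455 .222
python3 - <<'E'
from h import *
from station import vision
S=vision.get_image("scene");W=vision.get_image("wrist")
a=cv2.resize(S["image"][140:260,250:350],(400,480),interpolation=3);b=cv2.resize(W["image"][70:262,230:390],(400,480),interpolation=3)
cv2.imwrite("pics/c4.png",cv2.hconcat([a,b]))
E
```

```text
t 8.15 tip [0.5663 0.2445 0.2714] shift tool [0.0025 0.0016 0.0494] yaw y 101.31431996752424 z [-0.0015 -0.0012 -1.    ] F [-0.6178  0.4222 -1.5907] 0.0726 -3.86225519050891e-05
```

View pics/c4.png

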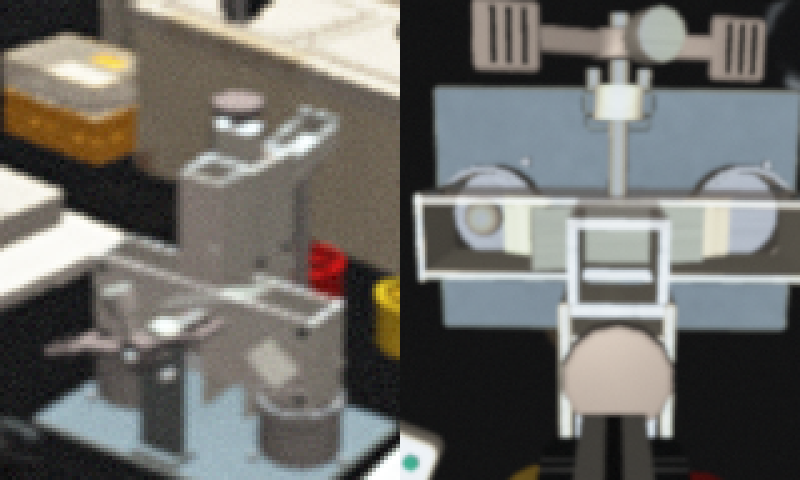

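The gate has tipped: the left pad is now low and the right pad is raised ((505,35) in the crop, looking larger). Next is the second press.

drive_tool --rows '[[[0.001,0.001,0.02],0],[[0,0,0.02],0],[[0,0,0.01],0],[[0,0,0.007],0],[[0,0,0.006],0],[[0,0,0.005],0],[[0,0,0.004],0],[[0,0,0.003],0],[[0,0,0.002],0],[[0,0,0],0]]'

```text
t: 9.25
tool_pos: [0.5629, 0.2469, 0.2691]
tool_rot: [-0.314, 3.125, 0.001]
contact_force: [-2.6, 2.0, 4.3]
opening: -0.0001
grip_force: 1.8
```

drive_tool --rows '[[[0,0,0],0],[[0,0,0],0],[[0,0,0],0],[[0,0,0],0],[[0,0,0],0]]'

```text
t: 9.75
tool_pos: [0.5629, 0.2469, 0.2691]
tool_rot: [-0.314, 3.125, 0.001]
contact_force: [-1.2, 2.8, 3.8]
opening: -0.0001
grip_force: 1.9
```

drive_tool --rows '[[[0,0,0.001],0],[[0,0,0.0015],0],[[0,0,0],0],[[0,0,0],0],[[0,0,0],0],[[0,0,0],0]]'

```text
t: 10.35
tool_pos: [0.5631, 0.2469, 0.2686]
tool_rot: [-0.314, 3.124, 0.0]
contact_force: [-4.7, 0.7, 10.1]
opening: 0.0003
grip_force: 5.3
```

drive_tool --rows '[[[0,0,-0.01],0],[[0,0,-0.02],0],[[0,0,-0.02],0],[[0,0,-0.03],0],[[0,0,0],0],[[0,0,0],0],[[0,0,0],0],[[0,0,0],0],[[0,0,0],0]]'

```text
t: 11.25
tool_pos: [0.5625, 0.2465, 0.3448]
tool_rot: [0.313, -3.124, 0.001]
contact_force: [0.2, 0.5, 0.0]
opening: -0.0002
grip_force: 0.0
```

Run:
```python
from h import *
from station import vision
S=vision.get_image("scene");W=vision.get_image("wrist")
a=cv2.resize(S["image"][140:260,250:350],(400,480),interpolation=3);b=cv2.resize(W["image"][70:262,230:390],(400,480),interpolation=3)
cv2.imwrite("pics/c5.png",cv2.hconcat([a,b]))
```

```text
(no output)
```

View pics/c5.png

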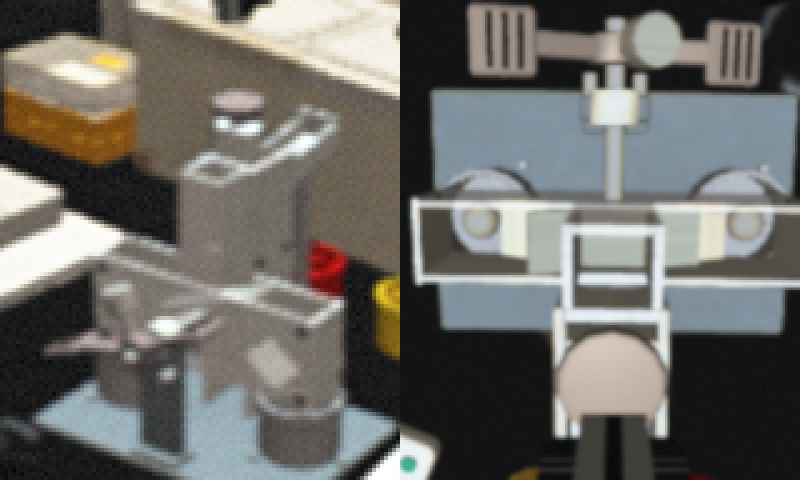

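Each jar now holds one ball (crop (480,220) and (747,222)), the key is up, and the arm is clear of everything.

```bash
python3 -c "
from station import ctrl
print(ctrl.finish_job())"
```

```text
the job is handed in; nothing more can be done
None
```

The job is handed in: camera views showed one ball in the right jar, then one in the left after I rocked the gate, with the arm clear of everything at about 11 s; the judge's result was not shown.

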